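# Unclip the spent water filter cartridge

### The job

The cartridge of the small water filter on the worktop is spent. First shut the water off by swinging the valve handle on the filter stand a full quarter turn to its stop; then squeeze the release button on the cartridge's side and keep it held in while you draw the cartridge out of its sloping socket. Stand the cartridge upright on the floor of the white tray, set down and not dropped, and leave the jar and the tin where they are.

Things in the scene. Friction and masses are not known exactly. Their poses are not given: they have to be found in the camera images.
- filter: Water filter stand, fixed to the worktop: grey base plate 150 x 200 x 18 mm, white socket head on its left half leaning 25 degrees from vertical to the stand's front (-x), shut-off valve on its right half, 148 mm tall steel spout at its back left corner. Origin: centre of the plate's underside; x points to its back, y to its left, z up.
- socket_floor (a point): Centre of the socket's floor, at (15, 35, 80) mm in the stand's frame (axes as the stand's, not tilted). The socket is 50 mm square inside, 40 mm deep, 70 mm square outside; its axis rises along (-0.423, 0, 0.906) of the stand's frame.
- valve_hub (a point): Point on the vertical pivot of the valve handle at half the handle's height, 56 mm above the worktop. Handle: steel bar 8 mm thick, 16 mm tall, on a round 26 mm hub, reaching 60 mm from the pivot, its underside 30 mm above the base plate. The bar points along this point's own -y axis, which turns with it.
- valve (a joint): Angle of the valve handle, rad. 0 = open: the bar points to the stand's right (its -y). It grows anticlockwise seen from above to 1.571 = shut, at the stop: the bar points to the stand's back (its +x). Takes about 0.06 N m and stays where left; a fingertip can push it.
- cartridge_mid (a point): Cartridge, 0.25 kg, 126 mm long; point on its axis 62.5 mm from its foot. Its z runs from foot to top, its y to the button side. Loose, clipped in the socket, foot on the socket floor, 2 mm play each side. 46 mm square up to 70 mm from the foot, then a grip block 40 (x) by 36 mm (y) up to 125 mm; the -y flank of the grip, opposite the button, is plain, 18 mm from the axis.
- button_face (a point): Centre of the outer face (26 mm wide, 30 mm tall) of the release button on the +y flank of the cartridge's grip, 100 mm from the foot. Out: 28 mm from the axis, 46 mm across button and opposite flank; home: 18 and 36 mm. Squeezing these two between the fingers presses it. It moves a catch tooth under the socket's lip: unpressed, the cartridge rises 4 mm, then holds fast.
- release (a joint): How far the release button is pressed, m: 0 = out, 0.010 = home (flush with the grip). Springs back; 3 N to start, 7 N to hold home. The catch lets go at 0.007 to 0.009, depending on the play; press it home.
- tray: White enamelled tray, loose, 0.38 kg, 205 x 285 x 45 mm (x, y, z), its walls about 15 mm thick with the rim 45 mm high; flat floor 172 x 252 mm, 3 mm above the worktop. Origin: centre of its underside; y along its length.
- jar: Seasoning jar with a round lid, 45 mm diameter, 108 mm tall, standing loose somewhere on the tray's floor along its length. Origin: centre of its underside.
- tin: Food tin, 75 mm diameter, 58 mm tall, standing loose behind the filter and the tray. Origin: centre of its underside.
There are look-alikes about, which are no part of the job. Leave any purple or yellow look-alike of the part that bears cartridge_mid alone.

How it is judged (in metres and radians):
On the way, in this order (a step that is already met when the one before it is completed fails the run):
1. the valve handle is shut (within about 0.15 rad of its stop) while the cartridge is still in its socket (value of joint valve above 1.42 rad and distance between cartridge_mid and socket_floor below 0.08 m), for 0.2 s.
2. the cartridge is drawn clear of the socket (distance between cartridge_mid and socket_floor above 0.115 m and value of joint valve above 1.42 rad), for 0.1 s.
At the end, for the whole second after the job is handed in: The valve handle is shut (beyond 1.42 rad of 1.571); the cartridge stands upright (within 0.1 rad), foot down, at rest on the tray's floor; the jar still stands (value of joint valve above 1.42 rad and angle between each of cartridge_mid, jar's own z axis and vertical below 0.1 rad and x of cartridge_mid in the frame of tray between -0.086 and 0.086 m and y of cartridge_mid in the frame of tray between -0.126 and 0.126 m and z of cartridge_mid in the frame of tray between 0.055 and 0.072 m and linear speed of cartridge below 0.02 m/s and angular speed of cartridge below 0.1 rad/s); the robot touches nothing.
It fails at once if the cartridge is dropped into the tray (falls on it faster than 0.6 m/s) (linear speed of cartridge above 0.6 m/s and horizontal distance between cartridge_mid and tray below 0.15 m and height (world z) of cartridge_mid below 0.09 m).
It fails at once if the jar is knocked over or moved more than 40 mm (distance of jar from where it was at the start of the episode above 0.04 m or angle between jar's own z axis and vertical above 0.5 rad).
It fails at once if the tin is moved more than 30 mm (distance of tin from where it was at the start of the episode above 0.03 m).
It also fails if it takes over 58 s, if anything falls off the work surface, if the arm or the gripper's body presses on something with over 40 N, if the wrist force passes 120 N, or if a joint passes its speed limit or range.

### The arm

A 6-joint arm with a two-finger parallel gripper is mounted at the origin on a cart in front of the work surface, level with it; the furniture and walls round the work are solid. World frame = base frame: x ahead of the robot, y to its left, z up, the work surface at z = 0. Lengths are in mm, angles in rad, forces in N, time in s.
With the tool pointing down it reaches from about 350 to 975 mm from the base axis. Payload 7.1 kg.
Tool frame: the origin (TCP) lies midway between the tips of the shut fingers; the grasp point (between the pads) lies ctrl.tcp_to_grasp behind it (ctrl.tcp_to_grasp is the distance from the TCP to the grasp point, in mm); z points along the fingers, y is the direction in which the jaws open and shut (so a half turn about z gives the same grasp; the last joint's range is limited). The gripper opens to 88 mm and grips with 3 to 60 N. Pads are 20 mm wide; open, the fingers measure 115 mm over their backs; the gripper's body (75 mm by 178 mm) begins 61 mm behind the grasp point.
Start: joints at [1.081, 0.423, 1.63, -0, 1.089, -0.019], TCP at [283.467, 557.002, 222.675] pointing down, gripper open.
Joint ranges: [-3, 3], [-0.9, 2.11], [0.09, 2.58], [-1.31, 4.45], [0.11, 2.69], [-2.54, 2.54]. Speed limits (rad/s): [2.39, 2.39, 3.01, 3.14, 3.14, 3.14].

### API

Orientations are given as a rotation vector (axis times angle).
In Python, from workcell import ctrl gives the robot as it stands.
- The arm moves only by the tool play_rows, never from a script. Its argument "increments" is text: rows parted by semicolons, each of 5 numbers parted by spaces: the opening, from 0 (shut) to 1 (fully open), then the shift along the world's x, y, z in m, then the turn about the world's z in degrees. A call has 1 to 20 rows; each row shifts and turns the commanded pose from where the row before left it; what a row does not reach is not made up. A row lasts 1/10 s, in which the tool goes at most 50 mm and 8.59 degrees, less where a joint would pass 70% of its speed; a pose out of reach is approached as far as the arm can. A call is refused whole if a number of a shift passes 0.05 or a number of a turn 8.59, either way. A call with a gripper value outside its range is refused whole. The fingers move at their own pace and stop on an object; the grip force is fixed at half the most. Time passes only in rows, so rows that do not move let the fingers close. It gives the time, the measured TCP pose, the force and the opening at its end, in the units of the state.
- ctrl.get_obs(): the state, without advancing time (a new reading comes with each control period).
- ctrl.get_image(name): name is "scene" or "top" or "wrist"; returns a dict with "img" (480x640x3 uint8, red, green, blue), "range_z" (480x640 float32, mm along the optical axis (not along the pixel's ray), 0 where there is no reading), "vertical_fov" (degrees; the focal length in pixels is half the picture's height over the tangent of half this angle, whatever the lens; pixels are square), "cx", "cy" (the principal point, pixels), "origin" and "attitude" of the camera in the world. Camera axes: x right, y down, z forward; pixel columns grow to the right and rows downward; lengths in mm; the calibration is good to about 2 mm. A picture is of the moment at which its call begins.
- ctrl.close_job(): hands the job in, once; it reports no verdict.
The state is a dict: "t": time; "qpos": joint angles; "qvel": joint speeds; "joint_torque": joint torques, N m; "ee_pos": TCP position; "orientation": TCP orientation; "ft_force": force on the tool from outside, world axes, zero at the start; "moment": the same for the moment, N m; "width": finger opening in mm.
Only numpy, scipy, OpenCV 4.12 (cv2) and the standard library are available. Lean on these libraries where they do the work, as an engineer would, in place of code of your own. Each camera call takes 0.05 s, during which the arm holds its last target. There are 200 camera calls.

## Working session

There is one attempt and no reset: what is moved stays moved. The work goes in short steps, Python scripts to look and compute and a tool call to move; the robot and the scene stay as the last step left them, time stands still between calls to the robot, and variables do not carry over. Pictures are saved under pics/ and viewed, on a budget of 10 in all, crops included, one or two more only if the job needs it, and the job is handed in when it is done.

Besides the shell and the picture viewer there is one more tool, called as name(argument=value, ...), one argument or row to a line, values as JSON. play_rows: Moves the arm, as the interface text tells. Its arguments: {"type":"object","properties":{"increments":{"type":"string"}},"required":["increments"]}

```bash
mkdir -p pics; ls
cat > h.py <<'E'
import numpy as np, cv2
from workcell import ctrl
def R(a):
    a=np.array(a,float)
    return a if a.shape==(3,3) else cv2.Rodrigues(a)[0]
def snap(n,f=None):
    d=ctrl.get_image(n); np.savez(f'{n}.npz',**d)
    if f: cv2.imwrite(f'pics/{f}.png',d['img'][:,:,::-1])
    return d
def load(n): return np.load(f'{n}.npz')
def cloud(d):
    h,w=d['range_z'].shape; f=h/2/np.tan(np.radians(float(d['vertical_fov']))/2)
    v,u=np.mgrid[:h,:w]; z=d['range_z']
    p=np.dstack([(u-float(d['cx']))/f*z,(v-float(d['cy']))/f*z,z])
    return p@R(d['attitude']).T+np.array(d['origin'])
E
python3 - <<'E'
from h import *
for n in ('scene','top'):
    d=snap(n,n+'0'); print(n,d['origin'],d['attitude'],d['vertical_fov'],d['cx'],d['cy'])
print(ctrl.get_obs(),ctrl.tcp_to_grasp)
E
```

```text
pics
scene [  81.74035844 -521.88509853 1007.17150695] [-2.27111484  0.82251516 -0.32847319] 51.8518885899482 317.3671328634324 245.35165585875453
top [ 505.62390304   66.88741845 1507.85004527] [-2.18267555  2.18069959 -0.03309359] 45.65482804608533 309.36345906958934 234.49279447347993
{'t': 0.1, 'qpos': array([ 1.08100782e+00,  4.23762537e-01,  1.63058533e+00, -1.27124408e-05,
        1.08860179e+00, -1.90057179e-02]), 'qvel': array([-0.0008764 , -0.00131381, -0.00245183,  0.00205793, -0.00018793,
       -0.00058806]), 'joint_torque': array([-1.24211838e-04, -5.45615423e+01, -2.74323410e+01,  6.45350176e-02,
        1.87628641e-02, -2.21271586e-05]), 'ee_pos': array([283.24286766, 556.58446817, 221.99170584]), 'orientation': array([-7.32607276e-01, -3.05463738e+00,  2.06719498e-03]), 'ft_force': array([ 0.06629514,  0.4916531 , -0.37647174]), 'moment': array([-0.04094087, -0.04628681,  0.01483535]), 'width': 87.96245742984563} 18.700000000000003
```

View pics/scene0.png

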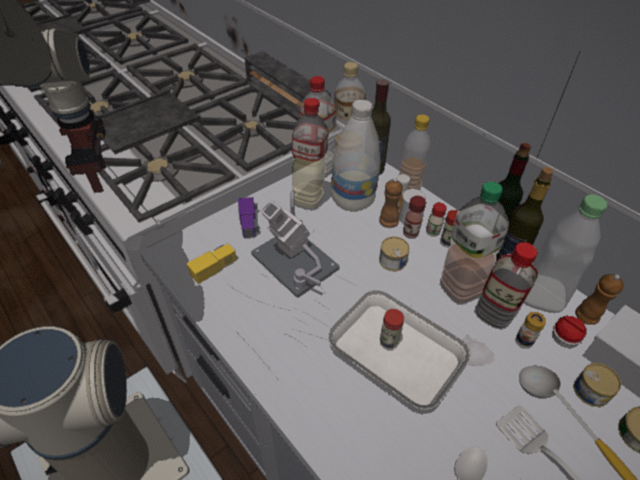

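View pics/top0.png

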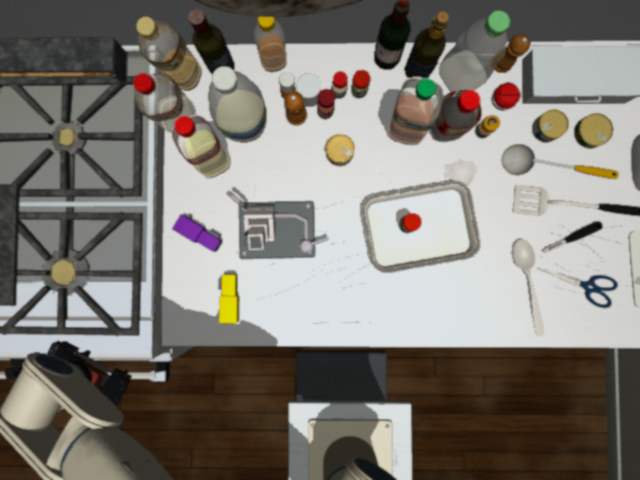

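The scene shows the stand centred near (295,262) with the valve toward (310,280). The top view shows the plate corners at (238,200)–(315,259), the hub at (306,246) with the bar to (326,238), the tray at (362–479,182–270) with the jar at (411,222), and the tin at (340,150). The purple and yellow look-alikes lie loose. Next I'll measure with depth.

Run:
```python
from h import *
d=load('top'); P=cloud(d); im=d['img'].astype(int); v,u=np.mgrid[:480,:640]
def box(a,b,c,e): return (u>=a)&(u<=c)&(v>=b)&(v<=e)
z=P[...,2]; g=im.max(2)
m=box(230,192,322,266)&(z>8)&(z<28)&(g<130)
p=P[m]; r=cv2.minAreaRect(p[:,:2].astype(np.float32)); print('plate',m.sum(),r,p[:,2].mean()); print(cv2.boxPoints(r))
m=box(295,215,332,262)&(z>40)&(z<75)
print('valve'); 
for q,c in zip(P[m][::4].round(),np.c_[u[m],v[m]][::4]): print(c,q,end=' ')
m=box(225,185,300,262)&(z>150); print('\ncart',m.sum()); 
for q,c in zip(P[m][::12].round(),np.c_[u[m],v[m]][::12]): print(c,q,end=' ')
m=box(350,170,490,280)&(z>35)&(z<60)
p=P[m]; r=cv2.minAreaRect(p[:,:2].astype(np.float32)); print('\ntray',r); print(cv2.boxPoints(r))
m=box(390,200,430,240)&(z>95); print('jar',P[m].mean(0),P[m].min(0),P[m].max(0))
m=box(320,130,360,170)&(z>45); print('tin',P[m].mean(0),P[m].min(0),P[m].max(0))
for n,s in(('top',(230,185,335,265)),('scene',(240,180,345,300))):
    i=load(n)['img'][s[1]:s[3],s[0]:s[2],::-1]; cv2.imwrite(f'pics/{n}c.png',cv2.resize(i,None,fx=5,fy=5,interpolation=cv2.INTER_CUBIC))
a=cv2.imread('pics/topc.png');b=cv2.imread('pics/scenec.png');b=cv2.resize(b,None,fx=.75,fy=.75);a=cv2.resize(a,(400,305)); 
c=np.zeros((460,800,3),np.uint8);c[:305,:400]=a;c[:450,400:794]=b;cv2.imwrite('pics/comb.png',c)
```

```text
plate 2385 ((601.6119384765625, 190.36111450195312), (148.5377960205078, 197.14447021484375), 1.4160866737365723) 18.10975222972183
[[524.92975 287.06787]
 [529.8017   89.98359]
 [678.2941   93.65436]
 [673.4222  290.73865]]
valve
[299 217] [631. 130.  41.] [300 220] [623. 127.  43.] [305 221] [621. 114.  46.] [306 228] [603. 111.  43.] [306 230] [598. 112.  42.] [323 238] [576.  68.  58.] [327 238] [576.  58.  64.] [320 239] [574.  75.  59.] [324 239] [574.  65.  59.] [328 239] [573.  55.  65.] [306 240] [572. 111.  44.] [317 240] [571.  83.  62.] [321 240] [571.  73.  68.] [325 240] [571.  63.  66.] [304 241] [568. 116.  67.] [308 241] [568. 106.  61.] [315 241] [568.  88.  62.] [319 241] [568.  78.  66.] [323 241] [568.  68.  66.] [303 242] [566. 118.  62.] [307 242] [566. 108.  62.] [311 242] [566.  98.  58.] [315 242] [566.  88.  67.] [319 242] [566.  78.  66.] [302 243] [563. 121.  63.] [306 243] [563. 111.  65.] [310 243] [563. 101.  63.] [314 243] [563.  91.  57.] [318 243] [563.  80.  59.] [304 244] [561. 116.  67.] [308 244] [561. 106.  65.] [312 244] [561.  96.  59.] [300 
[... 1445 characters left out ...]
3 244] [556. 208. 181.] [255 245] [554. 225. 189.] [250 246] [551. 236. 193.] [262 246] [551. 209. 189.] [259 247] [549. 216. 185.] [255 248] [547. 226. 184.] [252 249] [544. 232. 187.] [264 249] [ 506.   67. 1508.] 
tray ((607.1590576171875, -182.56100463867188), (205.37783813476562, 286.0790710449219), 10.025395393371582)
[[ 481.13715   -59.582146]
 [ 530.93915  -341.293   ]
 [ 733.18097  -305.53986 ]
 [ 683.37897   -23.82901 ]]
jar [ 612.7818156  -147.68283473  124.86444428] [ 505.62390304 -172.7358364    95.80083949] [ 636.18976484   66.88741845 1507.85004527]
tin [806.26785352  24.56742092  61.95211884] [505.62390304 -11.78111094  45.03066919] [ 845.30265433   66.88741845 1507.85004527]
```

View pics/comb.png

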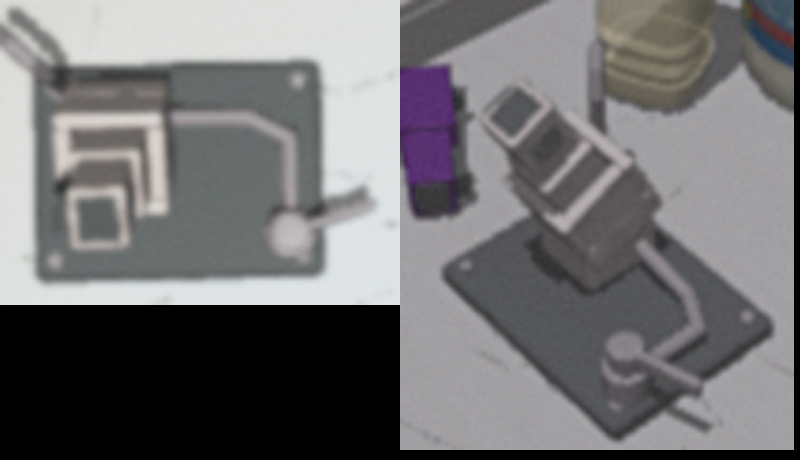

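Plate: centre (601.6,190.4), yaw +1.4°. Hub at about (556,111), with the bar already swung about 0.3 rad. I'll turn the jaws along x for clearance, shut them, and go to the front side of the bar.

play_rows(
  increments="0 0 0 0.03 -4.5;0 0.018 -0.035 0.01 -4.5;0 0.018 -0.035 0 -4.5;0 0.018 -0.035 0 -4.5;0 0.018 -0.035 0 -4.5;0 0.018 -0.035 0 -4.5;0 0.018 -0.035 0 -4.5;0 0.018 -0.035 0 -4.5;0 0.018 -0.035 0 -4.5;0 0.018 -0.035 0 -4.5;0 0.018 -0.035 0 -4.5;0 0.018 -0.035 0 -4.5;0 0.018 -0.035 0 -4.5;0 0.018 -0.035 0 -4.5;0 0.018 -0.035 0 0;0 0 0 0 0;0 0 0 0 0",
)

```text
t: 1.8
ee_pos: [535.3, 66.4, 262.2]
orientation: [-2.223, -2.219, 0.001]
ft_force: [0.5, -0.3, -0.7]
width: 0.7
```

Run:
```python
from h import *
d=snap('wrist','w1'); P=cloud(d); z=P[...,2]; print(d['origin'],(d['range_z']>0).mean())
m=(z>58)&(z<69)&(P[...,0]>525)&(P[...,0]<640)&(P[...,1]<160)&(P[...,1]>20)&(d['range_z']>0)
p=P[m];print(len(p)); 
if len(p)>50:
    r=cv2.minAreaRect(p[:,:2].astype(np.float32));print(r,p.min(0),p.max(0))
    far=p[(p[:,1]<90)]; print(cv2.fitLine(far[:,:2].astype(np.float32),2,0,.01,.01).ravel())
```

```text
[537.08432843 138.05986669 424.15327111] 0.9957942708333334
800
((569.7299194335938, 90.42000579833984), (24.877370834350586, 70.81243133544922), 27.154529571533203) [546.38636337  54.19138049  58.34959098] [580.38730151 122.96541518  66.45056428]
[ 3.2016575e-01 -9.4736153e-01  5.7159302e+02  7.2593521e+01]
```

View pics/w1.png

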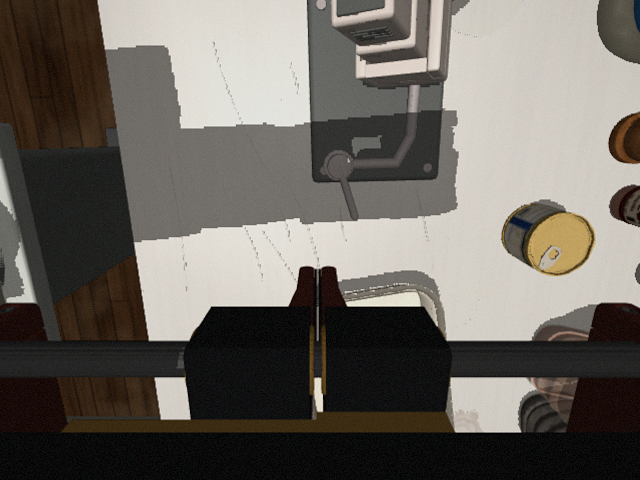

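The wrist view shows the hub at (340,165) with the bar to (353,217), clear of the socket. Cloud: hub (558.5,110.5), bar at 18.7°. I'll descend and swing it.

play_rows(
  increments="0 0 0 -0.04 0;0 0 0 -0.04 0;0 0 0 -0.04 0;0 0 0 -0.04 0;0 0 0 -0.03 0;0 0 0 -0.021 0;0 0 0 0 0;0 0.009 0 0 0;0 0.009 -0.001 0 0",
)

```text
t: 2.75
ee_pos: [555.1, 66.8, 53.2]
orientation: [2.219, 2.222, 0.003]
ft_force: [0.5, 0.1, 0.6]
width: 0.3
```

play_rows(
  increments="0 0.007 0.001 0 0;0 0.007 0.001 0 0;0 0.006 0 0 0;0 0.006 0.004 0 0;0 0.006 0.004 0 0;0 0.006 0.004 0 0;0 0.003 0.006 0 0;0 0.003 0.006 0 0;0 0.003 0.005 0 0;0 0.001 0.003 0 0;0 0 0.002 0 0;0 0 0 0 0;0 0 0 0 0",
)

```text
t: 4.05
ee_pos: [600.9, 98.6, 51.6]
orientation: [2.217, 2.222, -0.007]
ft_force: [-2.4, -19.6, 1.9]
width: 0.2
```

Force at the stop is 20 N, so the valve is shut. Back off, rise, turn the jaws to the stand's y, and go above the cartridge.

play_rows(
  increments="0 0 -0.01 0 0;0 0 -0.01 0 0;0.5 0 0 0.04 0;0.5 0 0 0.045 0;0.5 0 0 0.045 0;1 0 0 0.045 8.3;1 0 0 0.045 8.3;1 0 0 0.03 8.3;1 -0.004 0.02 0 8.3;1 -0.004 0.02 0 8.3;1 -0.004 0.02 0 8.3;1 -0.004 0.02 0 8.3;1 -0.004 0.02 0 8.3;1 -0.004 0.02 0 8.3;1 -0.004 0.02 0 8.3;1 -0.004 0.006 0 8.4;1 0 0 0 0;1 0 0 0 0",
)

```text
t: 5.85
ee_pos: [569.6, 228.1, 301.8]
orientation: [-0.034, 3.141, 0.0]
ft_force: [-1.0, -1.0, -0.1]
width: 87.7
```

Run:
```python
from h import *
o=ctrl.get_obs();print(o['ee_pos'],R(o['orientation'])[:,1],o['qpos'],o['width'])
d=snap('wrist','w2'); P=cloud(d); z=P[...,2]; print(d['origin'],R(d['attitude']))
v=(d['range_z']>0)
# valve
m=v&(z>57)&(z<70)&(P[...,0]>530)&(P[...,0]<640)&(P[...,1]<150)&(P[...,1]>30); p=P[m]; print('valve',len(p), p.min(0) if len(p) else 0,p.max(0) if len(p) else 0)
# end face of cartridge
m=v&(z>140)&(z<230)&(P[...,0]>520)&(P[...,0]<640)&(P[...,1]<270)&(P[...,1]>185); p=P[m];print(len(p))
s=np.array([615.7,225.8,80]); c,sn=np.cos(np.radians(1.4)),np.sin(np.radians(1.4))
ax=np.array([-.423*c,-.423*sn,.906]); yy=np.array([-sn,c,0]); xx=np.cross(yy,ax)
q=(p-s)@np.c_[xx,yy,ax]; 
for lo in range(70,132,6):
    k=q[(q[:,2]>=lo)&(q[:,2]<lo+6)]
    if len(k)>5: print(lo,len(k),np.percentile(k,[1,99],axis=0)[:,:2].round(1).tolist())
print('top',np.percentile(q[:,2],[50,90,99]))
```

```text
[569.6049135  228.13256204 301.84069135] [-2.14462854e-02  9.99769955e-01  3.06113010e-04] [ 3.61502166e-01  3.28245292e-01  1.58065031e+00  1.02305522e-04
  1.23205201e+00 -1.23077597e+00] 87.69029492999229
[498.03525063 225.13834484 463.70182189] [[-2.14423374e-02  9.63600331e-01  2.66485700e-01]
 [ 9.99769974e-01  2.07930807e-02  5.25801467e-03]
 [-4.74433969e-04  2.66537145e-01 -9.63824530e-01]]
valve 666 [545.60402808  98.65829882  57.12984638] [617.28537726 123.67906614  65.94947642]
2983
70 30 [[10.7, -20.6], [20.2, 19.9]]
76 32 [[17.6, -16.5], [18.3, 15.0]]
82 44 [[10.9, -16.9], [18.2, 25.0]]
88 44 [[10.9, -16.0], [18.2, 25.5]]
94 27 [[10.7, -16.8], [18.2, 26.3]]
100 28 [[10.8, -17.3], [18.3, 25.5]]
106 53 [[3.4, -15.3], [18.3, 26.9]]
112 381 [[-14.4, -12.8], [18.3, 27.2]]
118 377 [[-20.6, -18.3], [18.3, 17.2]]
124 1686 [[-20.2, -17.0], [16.5, 15.7]]
top [124.4523026  126.52969129 127.38693538]
```

View pics/w2.png

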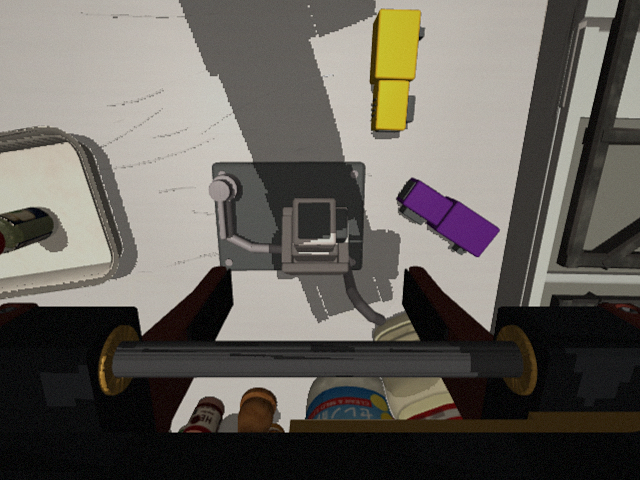

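The wrist view shows the bar at (222,190)–(225,240) pointing to the back over the pipe, so the valve is shut. The cartridge grip is at (315,215) with the button on its right (+y) side, and matches the model within about 1 mm. Descend and squeeze.

play_rows(
  increments="1 0.003 -0.003 -0.03 0;1 0 -0.001 -0.04 0;1 0 0 -0.04 0;1 0 0 -0.03 0;1 0 0 -0.01 0;1 0 0 0 0;0.5 0 0 0 0;0.3 0 0 0 0;0 0 0 0 0;0 0 0 0 0;0 0 0 0 0;0 0 0 0 0;0 0 0 0 0",
)

```text
t: 7.2
ee_pos: [572.7, 224.1, 151.9]
orientation: [-0.039, 3.141, 0.0]
ft_force: [0.3, 0.2, 3.8]
width: 35.7
```

Width is 35.7 mm, so the button is home. Draw along the axis.

play_rows(
  increments="0 -0.0013 0 0.0027 0;0 -0.0017 0 0.0036 0;0 -0.0034 -0.0001 0.0072 0;0 -0.0034 -0.0001 0.0072 0;0 -0.0034 -0.0001 0.0072 0;0 -0.0034 -0.0001 0.0072 0;0 -0.0034 -0.0001 0.0072 0;0 -0.0034 -0.0001 0.0072 0;0 -0.0034 -0.0001 0.0072 0;0 -0.0034 -0.0001 0.0072 0;0 0 0 0 0",
)

```text
t: 8.3
ee_pos: [542.2, 223.4, 216.7]
orientation: [-0.039, 3.14, 0.001]
ft_force: [-0.4, -0.3, -3.5]
width: 36.1
```

The cartridge is out (72 mm, width 36.1). Carry it to the free end of the tray; jar is at tray y ≈ +31 mm and my target is y ≈ −72 mm.

play_rows(
  increments="0 0 0 0.015 0;0 0 -0.015 0.01 0;0 0.0025 -0.03 0 0;0 0.0025 -0.035 0 0;0 0.0025 -0.035 0 0;0 0.0025 -0.035 0 0;0 0.0025 -0.035 0 0;0 0.0025 -0.035 0 0;0 0.0025 -0.035 0 0;0 0.0025 -0.035 0 0;0 0.0025 -0.035 0 0;0 0.0025 -0.035 0 0;0 0.0025 -0.035 0 0;0 0.0025 -0.035 0 0;0 0.0025 -0.03 0 0;0 0.0025 -0.017 0 0;0 0 0 0 0;0 0 0 0 0",
)

```text
t: 10.1
ee_pos: [576.9, -253.6, 240.6]
orientation: [0.038, -3.141, -0.001]
ft_force: [0.6, 0.2, -2.3]
width: 36.2
```

```bash
python3 - <<'E'
from h import *
o=ctrl.get_obs();print(o['ee_pos'],R(o['orientation'])[:,1],o['qpos'],o['width'],o['ft_force'])
d=snap('scene','s2'); P=cloud(d); z=P[...,2]
d2=load('top');Q=cloud(d2);m=(Q[...,2]>100)&(Q[...,2]<115)&(abs(Q[...,0]-613)<40)&(abs(Q[...,1]+150)<40);print('jar',cv2.minEnclosingCircle(Q[m][:,:2].astype(np.float32)),np.median(Q[m],0))
E
python3 -c "
import cv2;i=cv2.imread('pics/s2.png')[160:460,240:640];cv2.imwrite('pics/s2c.png',cv2.resize(i,(800,600)))"
```

```text
[ 576.88733297 -253.64605681  240.6409457 ] [-2.41362054e-02  9.99708500e-01  5.98924354e-04] [-4.33304851e-01  4.12078014e-01  1.60222761e+00  4.08425169e-04
  1.12789353e+00 -2.02841499e+00] 36.16553040486891 [ 0.55624915  0.22166512 -2.28099819]
jar ((614.8291015625, -150.9934844970703), 22.50166130065918) [ 613.25538812 -150.32148009  110.01007223]
```

View pics/s2c.png

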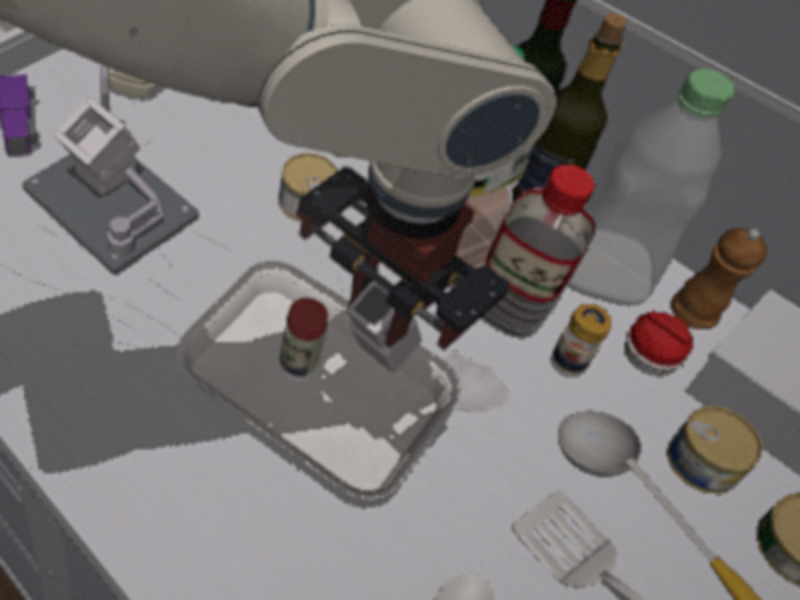

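The picture shows the cartridge still tilted in the jaws over the free end of the tray (crop 385,330); the jar stands at (303,335). Lower it.

play_rows(
  increments="0 0 0 -0.03 0;0 0 0 -0.03 0;0 0 0 -0.03 0;0 0 0 -0.03 0;0 0 0 -0.02 0;0 0 0 -0.01 0;0 0 0 0 0;0 0 0 0 0",
)

```text
t: 10.95
ee_pos: [578.0, -253.5, 91.5]
orientation: [-0.04, 3.14, -0.001]
ft_force: [-0.2, -0.9, -3.3]
width: 35.6
```

play_rows(
  increments="0 0 0 -0.002 0;0 0 0 -0.002 0;0 0 0 -0.001 0;0 0 0 0 0",
)

```text
t: 11.35
ee_pos: [577.3, -253.9, 85.7]
orientation: [-0.039, 3.141, -0.0]
ft_force: [0.3, -0.2, -2.4]
width: 36.1
```

play_rows(
  increments="0 0 0 -0.001 0;0 0 0 -0.001 0;0 0 0 0 0",
)

```text
t: 11.65
ee_pos: [577.5, -254.0, 84.7]
orientation: [-0.039, 3.141, -0.0]
ft_force: [-3.0, 1.1, 6.3]
width: 35.8
```

play_rows(
  increments="0 0 0 -0.001 0;0 0 0 -0.001 0;0 0 0 0 0",
)

```text
t: 11.95
ee_pos: [577.7, -254.0, 84.5]
orientation: [-0.039, 3.14, -0.001]
ft_force: [-6.7, 3.3, 21.1]
width: 36.0
```

The edge touched at z ≈ 84.8. Ease the press, loosen to a spring-held light grip (~40 mm), and tip upright along the arc about the touching edge.

play_rows(
  increments="0 0 0 0.001 0;0.3 0 0 0 0;0.43 0 0 0 0;0.455 0 0 0 0;0.455 0 0 0 0;0.455 0 0 0 0",
)

```text
t: 12.55
ee_pos: [577.9, -253.6, 83.8]
orientation: [-0.039, 3.14, 0.0]
ft_force: [-1.7, 2.4, 4.6]
width: 40.1
```

play_rows(
  increments="0.455 0.0044 0 0.0008 0;0.455 0.0044 0 0.0007 0;0.455 0.0044 0 0.0005 0;0.455 0.0044 0 0.0003 0;0.455 0 0 0 0",
)

```text
t: 13.05
ee_pos: [595.8, -253.9, 84.9]
orientation: [-0.039, 3.14, -0.001]
ft_force: [-0.3, 2.2, 1.4]
width: 40.0
```

Run:
```python
from h import *
d=snap('scene','s3'); i=d['img'][220:420,320:520,::-1]
cv2.imwrite('pics/s3c.png',cv2.resize(i,(600,600),interpolation=cv2.INTER_CUBIC)); print(ctrl.get_obs()['ee_pos'],ctrl.get_obs()['width'])
```

```text
[ 595.56427428 -253.96349735   84.89158578] 39.90834334888324
```

View pics/s3c.png

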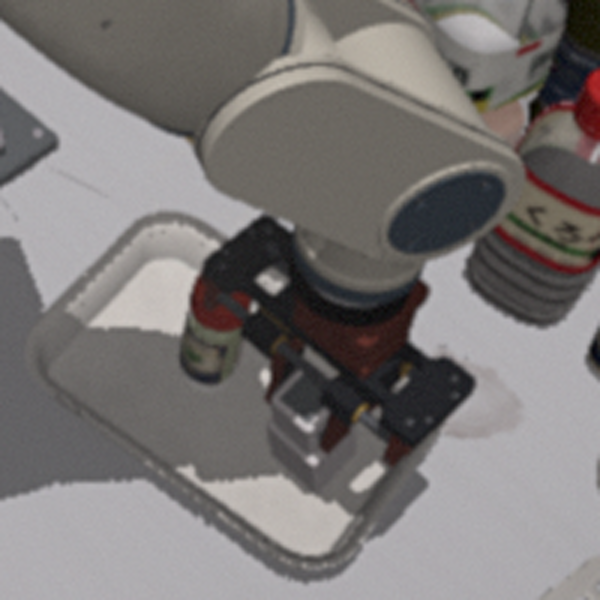

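The picture shows the cartridge (crop 310,430) less tilted, standing on the tray floor with the jar untouched. I'll measure the tilt from depth.

```bash
cat > tilt.py <<'E'
from h import *
d=snap('scene'); P=cloud(d); dx=cv2.GaussianBlur(P,(0,0),1)
m=(abs(P[...,1]+254)<45)&(P[...,0]>530)&(P[...,0]<670)&(P[...,2]>12)&(P[...,2]<62)&(d['range_z']>0)
p=P[m]; o=ctrl.get_obs(); print(len(p),o['ee_pos'],o['width'],o['ft_force'].round(1))
for lo in range(12,62,7):
    k=p[(p[:,2]>=lo)&(p[:,2]<lo+7)]
    if len(k)>5: print(lo,len(k),'x',np.percentile(k[:,0],[2,25,50]).round(1),'y',np.percentile(k[:,1],[2,50]).round(1))
q=p[p[:,1]>-268]
for it in range(6):  # -x face
    A=np.c_[q[:,1:],np.ones(len(q))]; c=np.linalg.lstsq(A,q[:,0],rcond=None)[0]; r=q[:,0]-A@c
    q=q[abs(r)<max(2*r.std()*.8,2)]
print('n',len(q),'tilt deg',np.degrees(np.arctan(-c[1])),'yaw slope',c[0],r.std())
E
python3 tilt.py
```

```text
221 [ 595.40606857 -253.9328461    84.86918876] 40.04449370686762 [ 0.8  1.4 -0.1]
12 24 x [592.5 594.5 595.7] y [-278.1 -272.8]
19 29 x [591.1 592.3 593.6] y [-278.7 -277.2]
26 27 x [589.1 590.5 594.1] y [-278.6 -276.9]
33 41 x [530.  533.1 588.3] y [-296.3 -278.1]
40 33 x [565.6 585.9 587.6] y [-285.7 -276.6]
47 31 x [583.  584.4 586.1] y [-278.6 -276.6]
54 32 x [580.6 582.  587.4] y [-278.7 -277. ]
n 77 tilt deg 16.244306452082544 yaw slope -0.02238583626571824 0.5021084657413448
```

Tilt is 16° as intended and it's pivoting without sliding. Continue.

play_rows(
  increments="0.455 0.0045 0 0.0002 0;0.455 0.0045 0 0 0;0.455 0.0045 0 -0.0003 0;0.455 0.0045 0 -0.0005 0;0.455 0.0045 0 -0.0007 0;0.455 0.0045 0 -0.0009 0;0.455 0 0 0 0;0.455 0 0 0 0",
)

```text
t: 13.95
ee_pos: [622.0, -253.9, 82.5]
orientation: [-0.039, 3.141, -0.0]
ft_force: [0.1, -0.4, -2.0]
width: 40.4
```

```bash
python3 tilt.py
```

```text
329 [ 621.74799748 -253.87836549   82.43650541] 39.83947785316161 [-0.1 -0.7 -2.9]
12 41 x [595.9 597.5 598.1] y [-279.  -263.6]
19 44 x [595.2 597.2 598. ] y [-279.  -267.2]
26 44 x [595.7 597.2 598.2] y [-279.  -268.8]
33 54 x [530.8 549.4 596.6] y [-297.7 -276.3]
40 43 x [585.  596.2 597.3] y [-280.9 -265.4]
47 54 x [595.2 596.1 597.3] y [-279.  -265.3]
54 41 x [595.5 596.3 596.8] y [-279.2 -266.2]
61 8 x [595.6 596.2 597.7] y [-279.  -275.7]
n 161 tilt deg 1.5177332205902812 yaw slope -0.01975056567674676 0.8314518714936676
```

Tilt is 1.5°. Nudge and lower slightly until the floor carries it, then open gently.

play_rows(
  increments="0.455 0.001 0 -0.001 0;0.455 0.001 0 -0.001 0;0.455 0 0 0 0",
)

```text
t: 14.3
ee_pos: [624.3, -253.9, 81.3]
orientation: [-0.039, 3.14, -0.0]
ft_force: [-0.4, -0.0, 4.1]
width: 40.0
```

```bash
python3 tilt.py
```

```text
338 [ 624.23463711 -253.89324018   81.28852806] 40.104845849057966 [-0.6  0.5  5.1]
12 41 x [595.7 597.2 598.5] y [-279.1 -266.8]
19 43 x [595.8 597.  598.1] y [-278.9 -261.3]
26 47 x [595.5 596.9 598.1] y [-279.3 -268.9]
33 60 x [530.4 595.7 597.6] y [-297.9 -275.1]
40 49 x [593.2 597.2 598.2] y [-279.9 -267.8]
47 42 x [595.7 597.2 598.4] y [-279. -267.]
54 48 x [596.  597.3 598.2] y [-279.1 -268.2]
61 8 x [596.4 597.7 598.5] y [-278.3 -262.9]
n 164 tilt deg -0.44855356385024253 yaw slope -0.044415748669905705 0.8400204630054476
```

play_rows(
  increments="0.47 0 0 0 0;0.485 0 0 0 0;0.5 0 0 0 0;0.515 0 0 0 0;0.53 0 0 0 0;0.55 0 0 0 0;0.6 0 0 0 0;0.75 0 0 0 0;0.9 0 0 0 0;0.9 0 0 0 0;0.9 0 0 0.01 0;0.9 0 0 0.03 0;0.9 0 0 0.045 0;0.9 0 0 0.045 0;0.9 0 0 0.045 0;0.9 0 0 0.03 0;0.9 0 0 0 0;0.9 0 0 0 0",
)

```text
t: 16.15
ee_pos: [623.9, -253.8, 286.8]
orientation: [-0.039, 3.14, -0.001]
ft_force: [0.5, -0.1, -1.0]
width: 79.2
```

```bash
python3 tilt.py
python3 - <<'E'
from h import *
d=load('scene'); cv2.imwrite('pics/s4.png',cv2.resize(d['img'][160:430,230:590,::-1],(800,600)))
P=cloud(d);z=P[...,2]
m=(abs(P[...,1]+254)<30)&(abs(P[...,0]-620)<35)&(z>122)&(z<135);p=P[m];print('top',len(p),np.median(p,0),p.min(0),p.max(0))
m=(abs(P[...,1]+151)<40)&(abs(P[...,0]-615)<40)&(z>103)&(z<115);print('jar',cv2.minEnclosingCircle(P[m][:,:2].astype(np.float32)))
m=(z>57)&(z<70)&(P[...,0]>530)&(P[...,0]<640)&(P[...,1]<150)&(P[...,1]>60);print('valve',P[m].min(0),P[m].max(0))
E
```

```text
345 [ 623.25343302 -253.56153894  285.1301629 ] 79.27139963570781 [ 0.4 -0.   0.1]
12 50 x [596.8 597.4 598.2] y [-279.1 -269.1]
19 39 x [596.  596.9 597.9] y [-279.  -265.8]
26 54 x [595.8 597.2 598.3] y [-278.7 -263.6]
33 50 x [530.6 596.4 597.7] y [-296.4 -274.7]
40 47 x [590.6 597.5 598.1] y [-279.8 -265.1]
47 40 x [595.8 597.2 598. ] y [-279.1 -267.2]
54 60 x [595.1 597.4 598.2] y [-278.8 -263.9]
n 165 tilt deg -0.17478837330199584 yaw slope -0.016502557851162197 0.8141636509432866
top 305 [ 617.13965985 -257.01864839  127.67873412] [ 598.11946817 -273.9923565   122.04998679] [ 640.81537039 -237.60704438  133.09013834]
jar ((613.0543212890625, -151.65570068359375), 22.884675979614258)
valve [544.64001296  97.91720364  57.04138269] [616.83525248 122.79708411  68.9159119 ]
```

View pics/s4.png

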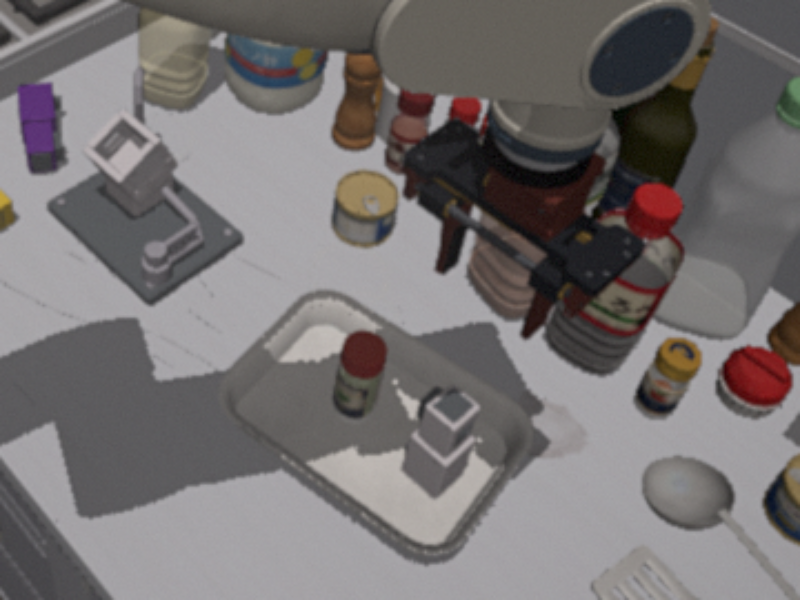

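The cartridge stands upright on the tray floor at (440,445). The jar at (358,375) and tin at (365,208) are in place, the valve bar points to the back, and the gripper is clear. Handing in.

```bash
python3 -c "
from workcell import ctrl; print(ctrl.close_job())"
```

```text
the job is handed in; nothing more can be done
None
```

I handed the job in at about 16 s of robot time; `close_job` gives no verdict, so what follows is from my own checks.

- **Valve:** I pushed the handle to its stop, feeling about 20 N there. It still pointed straight to the back in the last picture.
- **Cartridge:** I pressed the button home (jaw width about 36 mm) and kept it held while drawing the cartridge 72 mm out along the socket's axis. I then lowered its edge onto the tray floor, tipped it upright in a light grip and let go.
- **Last checks:**
  - The cartridge stands upright to about 0.2° front to back, at about (617, −257) mm on the tray floor. I did not measure its sideways tilt.
  - The jar stands within about 2 mm of where it was.
  - The tin looks unmoved in the picture, but I did not measure it again.
  - The gripper hangs clear of everything.

No check failed or disagreed with another. I viewed 8 pictures.

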